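# Run a reading on the vial reader

## Robot

A 6-joint arm with a two-finger parallel gripper is mounted at the origin on the work surface. World frame = base frame: x ahead of the robot, y to its left, z up, the work surface at z = 0. Lengths are in m, angles in rad, forces in N, time in s.
With the tool pointing down it reaches from about 0.275 to 0.825 m from the base axis. Payload 5.2 kg.
Tool frame: the origin (TCP) lies at the very end of the fingers, on their centre line; the grasp point (between the pads) lies pinch_z behind it (pinch_z is the distance from the TCP to the grasp point, in m); z points along the fingers, y is the direction in which the jaws open and shut (so a half turn about z gives the same grasp; the last joint's range is limited). The gripper opens to 93 mm and grips with 3 to 60 N. Pads are 15 mm wide; open, the fingers measure 128 mm over their backs; the gripper's body (75 mm by 188 mm) begins 65 mm behind the grasp point.
Start: joints at [1.042, 0.259, 1.535, -0, 1.348, -0.203], TCP at [0.176, 0.521, 0.219] pointing down, gripper open.
Joint ranges: [-3.14, 3.14], [-0.91, 2.08], [0.19, 2.58], [-1.22, 4.36], [0.22, 2.71], [-3.12, 3.12]. Speed limits (rad/s): [2.57, 2.57, 3.14, 3.14, 3.14, 3.14].

## Interface

Orientations are given as a unit quaternion [w, x, y, z].
In Python, from bench import * gives the robot as it stands.
- The arm moves only by the shell command python3 -m inch 'ROWS'. ROWS is JSON, a list that holds one entry, the list of rows, each a list of 7 numbers: the shift along the world's x, y, z in mm, then the turn, a rotation vector about the world's x, y, z in rad, then the closure, from 0 (fully open) to 1 (shut). In form: [[[dx, dy, dz, rx, ry, rz, hand], ...]]. A call has 1 to 10 rows; each row is the pose to reach, as a shift and turn from the pose commanded when the call began; what a row does not reach only later rows make up. A row lasts 1/10 s, in which the tool goes at most 50 mm and 8.59 degrees, less where a joint would pass 70% of its speed; a pose out of reach is approached as far as the arm can. A call with a gripper value outside its range is refused whole. The fingers move at their own pace and stop on an object; the grip force is fixed at half the most. Time passes only in rows, so rows that repeat a pose let the fingers close. It gives the time, the measured TCP pose, the force and the opening at its end, in the units of the state.
- read_state(): the state, without advancing time (a new reading comes with each control period).
- get_image(name): name is "scene" or "top"; returns the picture (420x560x3 uint8, red, green, blue); there is no depth.
- calibration(name): a dict with "camera_matrix" (3x3 intrinsics, pixels), "rvec" (rotation vector, rad) and "tvec" (3), from world to camera coordinates, as OpenCV has them. Camera axes: x right, y down, z forward; pixel columns grow to the right and rows downward; lengths in m; the calibration is good to about 2 mm. A picture is of the moment at which its call begins. calibration takes no time and is no camera call.
- close_job(): hands the job in, once; it reports no verdict.
The state is a dict: "time": time; "joint_positions": joint angles; "joint_velocities": joint speeds; "joint_torque": joint torques, N m; "eef_pos": TCP position; "orientation": TCP orientation; "contact_force": force on the tool from outside, world axes, zero at the start; "torque": the same for the moment, N m; "grip_width": opening from 0.0 (shut) to 1.0 (fully open).
Only numpy, scipy, OpenCV 4.12 (cv2) and the standard library are available. Lean on these libraries where they do the work, as an engineer would, in place of code of your own. Each camera call takes 0.05 s, during which the arm holds its last target.

## Task

Get the vial reader going: push the blue-fronted vial carriage fully home into the reader, then swing the black lid down until it is fully shut over it. Only then press the green button fully down, hold it down for about a second, and let it go; do not press the red button, and leave the jar, the vial rack and the beaker standing where they are.

Things in the scene. Friction and masses are not known exactly. Their poses are not given: they have to be found in the camera images.
- reader: White bench-top vial reader, fixed to the bench. 160 mm deep (its x), 200 mm wide (its y), 85 mm high. Origin: centre of its underside, on the bench; x points from its front to its back (away from the robot at yaw 0), y to its left, z up. Its left part is a channel, 76 mm wide, open at the front and above, centred at y = +40 mm; its right part is a flat teal control deck (top at z = 85 mm) with the two buttons and, behind them, a display 93 mm high.
- carriage_front (a point): Middle of the outer (front) face of the blue front plate of the vial carriage, 55 mm above the bench. The plate is 8 mm thick, 74 mm wide, its top edge 80 mm and its lower edge 22 mm above the bench; behind it are six white-capped vials in two rows, fixed to the carriage, tops 80 mm above the bench. The point moves with the carriage. Fully home it lies at x = -89 mm, y = 40 mm in the reader's frame.
- carriage (a joint): How far the carriage stands out of the reader, m: 0 fully home (a hard stop), up to 0.07. It slides along the reader's x and must be pushed along +x of the reader; about 2 N moves it; it stays where it is left.
- lid_hinge (a point): Middle of the lid's hinge axis (parallel to the reader's y), at x = 35 mm, y = 40 mm, z = 89 mm in the reader's frame. Does not move with the lid.
- lid_edge (a point): Middle of the lid's free edge, halfway through its thickness. The black lid is a flat panel: 115 mm from hinge axis to free edge, 92 mm wide, 7 mm thick (the hinge axis lies in its mid-plane), with a small yellow tab, 7 mm long, in the middle of the free edge. Shut, it lies flat over the channel with its upper face 92.5 mm above the bench.
- lid (a joint): Opening angle of the lid, rad: 0 shut (flat, a hard stop), 1.57 upright, 1.75 the most. At angle a the free edge is 115 mm from the hinge axis, at -cos(a) along the reader's x and +sin(a) upwards. A stiff hinge: it stays where it is left, and 1 to 3 N at the free edge swings it down when pushed on its outer face (the face that is away from the robot when upright, uppermost when shut).
- start_top (a point): Centre of the top of the green start button, about 108 mm above the bench when not pressed. Round cap 26 mm across, standing 10 mm out of a round black housing 42 mm across and 12 mm high. On the control deck, in one of two places: x = -50 mm or x = +10 mm, y = -52 mm in the reader's frame; the red button is in the other.
- start (a joint): How far the green button is pressed, m: 0 up, 0.006 fully down. Moves straight down, springs back (fully down, its top is still 4 mm above the housing); about 2 N starts it, 6 N holds it fully down.
- cancel_top (a point): Centre of the top of the red cancel button: same shape and spring as the green one, 60 mm from it. Not to be pressed.
- cancel (a joint): How far the red button is pressed, m (0 up, 0.006 fully down).
- jar: Bystander: jar with a yellow lid, 62 mm across, about 85 mm high, loose on the bench left of the reader. Origin: centre of its underside.
- vial_rack: Bystander: black rack, 140 x 45 x 30 mm, with four white-capped vials, 69 mm high in all, loose on the bench right of the reader. Origin: centre of its underside; x along its length.
- beaker: Bystander: empty glass beaker, 70 mm across, 85 mm high, loose on the bench behind the reader. Origin: centre of its underside.

How it is judged:
On the way, in this order (a step that is already met when the one before it is completed fails the run):
1. the carriage is fully home (within 4 mm) while the lid is still open (value of joint carriage below 0.004 m and value of joint lid above 0.3 rad), for 0.1 s.
2. the lid is shut (within 0.06 rad) over the carriage, which is still home (value of joint carriage below 0.004 m and value of joint lid below 0.06 rad), for 0.2 s.
3. the green button is held fully down (5 mm or more of its 6 mm) for 0.7 s, with carriage home and lid shut (all of step 2 and value of joint start above 0.005 m), for 0.7 s.
At the end, for the whole second after the job is handed in: The carriage is home (within 4 mm), the lid shut (within 0.06 rad), both buttons are up again (within 1.5 mm), and jar, vial rack and beaker stand upright (within 0.2 rad) within 30 mm of where they were (all of step 2 and value of joint each of start, cancel below 0.0015 m and angle between each of jar, vial_rack, beaker's own z axis and vertical below 0.2 rad and distance of each of jar, vial_rack, beaker from where it was at the start of the episode below 0.03 m); the robot touches nothing.
It fails at once if the red button is pressed (more than 2.5 mm) (value of joint cancel above 0.0025 m).
It fails at once if the green button is pressed (more than 3 mm) while the carriage is out or the lid open (value of joint start above 0.003 m and (value of joint carriage above 0.008 m or value of joint lid above 0.1 rad)).
It fails at once if the jar, vial rack or beaker is knocked over or pushed more than 30 mm (angle between any of jar, vial_rack, beaker's own z axis and vertical above 0.5 rad or distance of any of jar, vial_rack, beaker from where it was at the start of the episode above 0.03 m).
It also fails if it takes over 51 s, if anything falls off the work surface, if the arm or the gripper's body presses on something with over 40 N, if the wrist force passes 120 N, or if a joint passes its speed limit or range.

## Working session

There is one attempt and no reset: what is moved stays moved. The work goes in short steps, Python scripts to look and compute and a shell command to move; the robot and the scene stay as the last step left them, time stands still between calls to the robot, and variables do not carry over. Pictures are saved under pics/ and viewed, and the job is handed in when it is done.

```bash
ls; mkdir -p pics; python3 - <<'E'
from bench import *
import cv2
s=read_state();print(s)
for n in("scene","top"):
    cv2.imwrite(f"pics/{n}0.png",get_image(n)[:,:,::-1]);print(n,calibration(n))
E
```

```text
pics
{'time': 0.0, 'joint_positions': array([ 1.04219264e+00,  2.59321539e-01,  1.53606862e+00, -2.06495429e-05,
        1.34801142e+00, -2.02807344e-01]), 'joint_velocities': array([-3.95427482e-04, -6.08295327e-04,  2.22353086e-03,  2.76122158e-05,
       -8.03050797e-04,  2.18297096e-04]), 'joint_torque': array([-1.99222974e-03, -4.37303782e+01, -2.84004021e+01,  7.16038118e-02,
        4.15605039e-02, -1.22800175e-04]), 'eef_pos': array([0.17574148, 0.5205887 , 0.21783507]), 'orientation': array([-3.14041306e-04,  1.62176360e-01,  9.86761374e-01, -8.48251765e-04]), 'contact_force': array([ 0.72317725, -0.09122207, -0.22767024]), 'torque': array([0.01892738, 0.02003744, 0.02129562]), 'grip_width': 0.9978450436621138}
scene {'camera_matrix': array([[542.04340074,   0.        , 276.31729376],
       [  0.        , 542.04340074, 213.92114247],
       [  0.        ,   0.        ,   1.        ]]), 'rvec': array([ 2.43994152,  0.63965219, -0.21595207]), 'tvec': array([-0.59070198, -0.17627842,  1.56206241])}
top {'camera_matrix': array([[436.5387856 ,   0.        , 279.85516612],
       [  0.        , 436.5387856 , 211.98922475],
       [  0.        ,   0.        ,   1.        ]]), 'rvec': array([ 2.1431274 , -2.09521012,  0.16744455]), 'tvec': array([0.05740669, 0.66515144, 0.84349346])}
```

View pics/scene0.png

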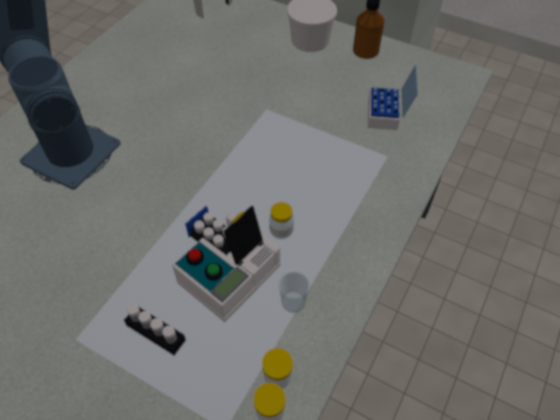

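View pics/top0.png

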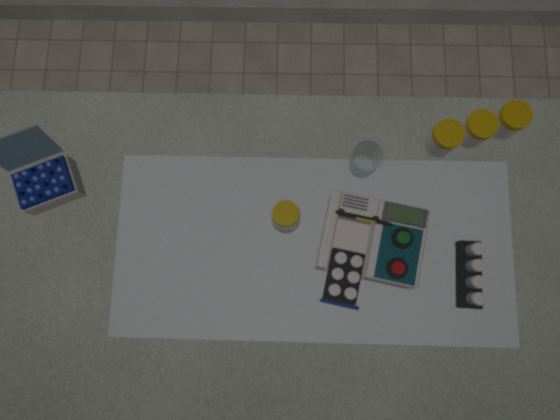

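The scene picture shows the reader around (225,260), with the red button at (195,256) and the green at (213,270). The lid stands open at (243,235) and the carriage is out at (205,225). The top picture shows green at (403,238), red at (398,268), the blue plate at (340,304) and the hinge near (363,218). I'll zoom in next.

```bash
cat > h.py <<'E'
import numpy as np, cv2
from bench import *
def P(n,X):
    c=calibration(n); return cv2.projectPoints(np.array(X,float).reshape(-1,1,3),c["rvec"],c["tvec"],c["camera_matrix"],None)[0].reshape(-1,2)
def back(n,uv,z):
    c=calibration(n);R=cv2.Rodrigues(c["rvec"])[0];C=-R.T@c["tvec"]
    d=R.T@np.linalg.inv(c["camera_matrix"])@np.array([uv[0],uv[1],1.])
    return C+d*(z-C[2])/d[2]
def crop(src,dst,x0,y0,w,h,k):
    i=cv2.imread(src)[y0:y0+h,x0:x0+w]; i=cv2.convertScaleAbs(i,alpha=1.8,beta=0)
    cv2.imwrite(dst,cv2.resize(i,None,fx=k,fy=k,interpolation=cv2.INTER_CUBIC))
E
python3 - <<'E'
from h import *
crop("pics/top0.png","pics/t0c.png",300,180,140,140,4.2)
crop("pics/scene0.png","pics/s0c.png",160,190,140,130,4.5)
for n in("top","scene"):
    c=calibration(n);R=cv2.Rodrigues(c["rvec"])[0];print(n,-R.T@c["tvec"])
for uv in [(403,238)]: g=back("top",uv,.108);print(g)
r=back("top",(398,268),.108);print(r,g-r)
print(back("top",(340,304),.08),back("top",(286,212),.085),back("top",(367,158),.085), back("top",(470,274),.03))
E
```

```text
top [0.5042449  0.05257927 0.94877589]
scene [ 1.04353217 -0.63454898  1.15257542]
[ 0.60912227 -0.16712121  0.108     ]
[ 0.55144999 -0.15618929  0.108     ] [ 0.05767228 -0.01093191  0.        ]
[ 0.48085307 -0.04932474  0.08      ] [0.65940858 0.0595159  0.085     ] [ 0.77527459 -0.10394731  0.085     ] [ 0.5469444  -0.32353575  0.03      ]
```

View pics/t0c.png

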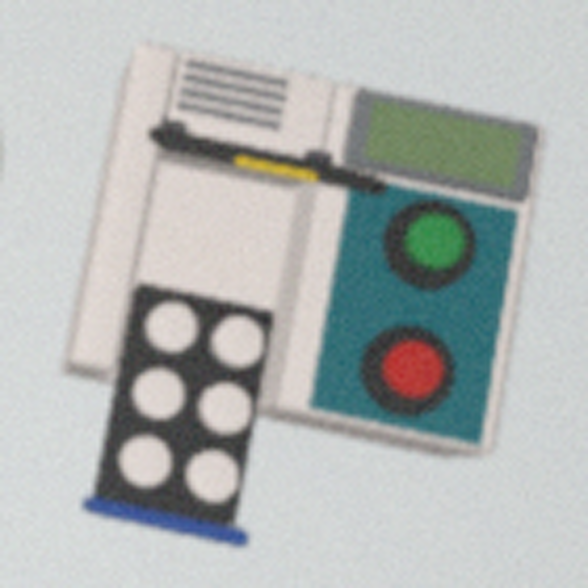

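View pics/s0c.png

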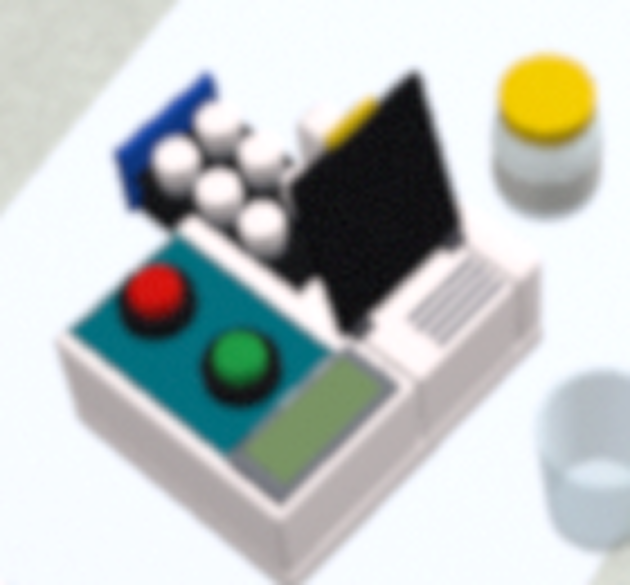

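```bash
python3 - <<'E'
from h import *
from scipy.optimize import least_squares
T=lambda a,b:(300+a/4.2,180+b/4.2)
S=lambda a,b:(160+a/4.5,190+b/4.5)
obs=[("top",(.01,-.052,.108),T(436,241)),("top",(-.05,-.052,.108),T(413,369)),
("scene",(.01,-.052,.108),S(240,352)),("scene",(-.05,-.052,.108),S(156,288)),
("top",(-.08,-.1,.085),T(488,450)),("top",(-.08,.1,.085),T(70,363)),("scene",(-.08,-.1,.085),S(60,342))]
def W(p,X):
    c,s=np.cos(p[2]),np.sin(p[2]);X=np.atleast_2d(X);return np.c_[p[0]+c*X[:,0]-s*X[:,1],p[1]+s*X[:,0]+c*X[:,1],X[:,2]]
f=lambda p:np.concatenate([P(n,W(p,X))[0]-uv for n,X,uv in obs])
r=least_squares(f,[.6,-.1,-.18],loss="soft_l1");p=r.x
print(p,np.degrees(p[2]));print(f(p).reshape(-1,2).round(1))
# carriage
g=lambda q:np.concatenate([P("top",W(p,(-.089-q[0]+.004,.04,.08)))[0]-T(165,524)])
q=least_squares(g,[.04]);print("carriage",q.x,q.fun)
# lid tab / edge: top tab centre (275,168); scene tab mid (352,122)
def e(a):
    X=[.035-.1185*np.cos(a[0]),.04,.089+.1185*np.sin(a[0])]
    return np.concatenate([P("top",W(p,X))[0]-T(275,168),P("scene",W(p,X))[0]-S(352,122)])
a=least_squares(e,[1.5]);print("lid",a.x,a.fun)
for n,X in dict(carr=(-.089-q.x[0],.04,.055),home=(-.089,.04,.055),hinge=(.035,.04,.089),green=(.01,-.052,.108),red=(-.05,-.052,.108)).items(): print(n,W(p,X).round(4))
np.save("p.npy",p)
for n,x0,y0,k in(("top",300,180,4.2),("scene",160,190,4.5)):
    i=cv2.imread("pics/%s0c.png"%n[0])
    for x in(-.08,.08):
        for y in(-.1,.1,.078,.002):
            for z in(0,.085):
                u=(P(n,W(p,(x,y,z)))[0]-(x0,y0))*k;cv2.circle(i,(int(u[0]),int(u[1])),4,(0,0,255) if z else (255,0,0),1)
    cv2.imwrite(f"pics/{n}_fit.png",i)
E
```

```text
[ 0.61284045 -0.1153626  -0.18304015] -10.487428096097956
[[-0.2 -1.5]
 [ 0.3 -1.3]
 [ 0.1 -0.5]
 [-0.3 -0.9]
 [ 1.6  0.4]
 [-0.3 -0.1]
 [-1.9 -0.9]]
carriage [0.05845374] [1.02120534 0.18614237]
lid [1.34000388] [-0.60076853 -0.60384019 -0.35061911 -0.91471642]
carr [[ 0.4751 -0.0492  0.055 ]]
home [[ 0.5326 -0.0598  0.055 ]]
hinge [[ 0.6545 -0.0824  0.089 ]]
green [[ 0.6132 -0.1683  0.108 ]]
red [[ 0.5542 -0.1574  0.108 ]]
```

View pics/top_fit.png

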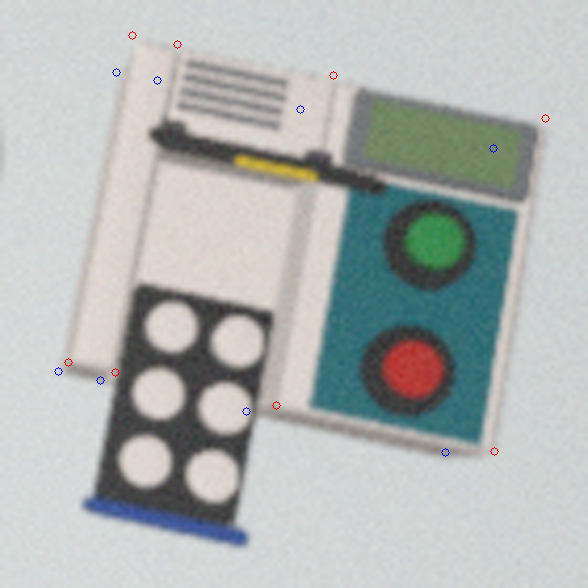

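View pics/scene_fit.png

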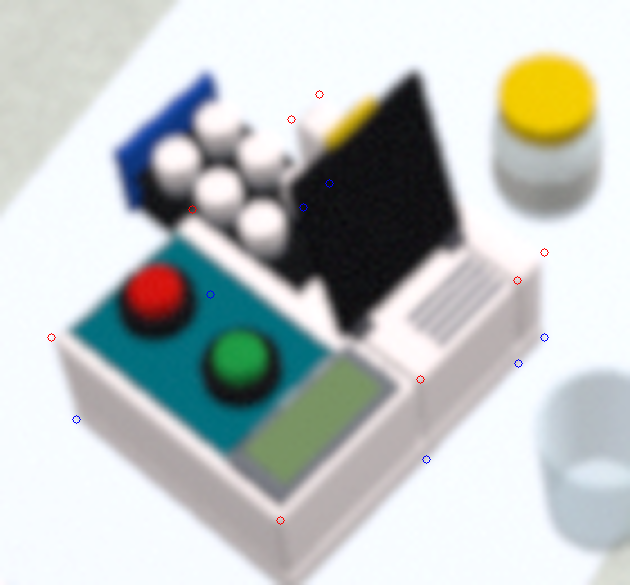

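The fit holds to about 3 mm. The reader sits at (0.613, -0.115) with yaw -10.5°, the carriage is about 58 mm out, and the lid is at about 1.34 rad. Green is the rear button. I'll shut the hand and move to a point in front of the carriage, at height.

```bash
python3 -m inch '[[[260,-562,0,0,0,0.143,1],[260,-562,0,0,0,0.143,1],[260,-562,0,0,0,0.143,1],[260,-562,0,0,0,0.143,1],[260,-562,0,0,0,0.143,1],[260,-562,0,0,0,0.143,1],[260,-562,0,0,0,0.143,1],[260,-562,0,0,0,0.143,1],[260,-562,0,0,0,0.143,1],[260,-562,0,0,0,0.143,1]]]'; python3 -c "
import bench;print([n for n in dir(bench) if n[0]!='_'], getattr(bench,'pinch_z',None))"
```

```text
time: 1.1
eef_pos: [0.3857, 0.0661, 0.2186]
orientation: [0.0, 0.091, 0.996, 0.0]
contact_force: [0.7, 0.5, -0.6]
grip_width: 0.187
['IKError', 'calibration', 'close_job', 'get_image', 'pinch_z', 'read_state'] 0.0188
```

```bash
python3 -m inch '[[[48,-108,0,0,0,0,1],[48,-108,0,0,0,0,1],[48,-108,0,0,0,0,1],[48,-108,0,0,0,0,1],[48,-108,0,0,0,0,1]]]'; python3 - <<'E'
from h import *
cv2.imwrite("pics/s1.png",get_image("scene")[:,:,::-1]);cv2.imwrite("pics/t1.png",get_image("top")[:,:,::-1])
s=read_state();print(s["eef_pos"],s["orientation"],s["contact_force"],s["grip_width"])
crop("pics/t1.png","pics/t1c.png",280,180,160,150,4)
E
```

```text
time: 1.6
eef_pos: [0.433, -0.0397, 0.2181]
orientation: [-0.001, 0.092, 0.996, 0.0]
contact_force: [-0.1, 0.1, 0.1]
grip_width: 0.005
[ 0.43288814 -0.03872994  0.21844824] [-4.01071978e-04  9.07341155e-02  9.95875031e-01  2.86269343e-04] [0.35747006 0.46036083 0.14663587] 0.00585031718948906
```

View pics/t1c.png

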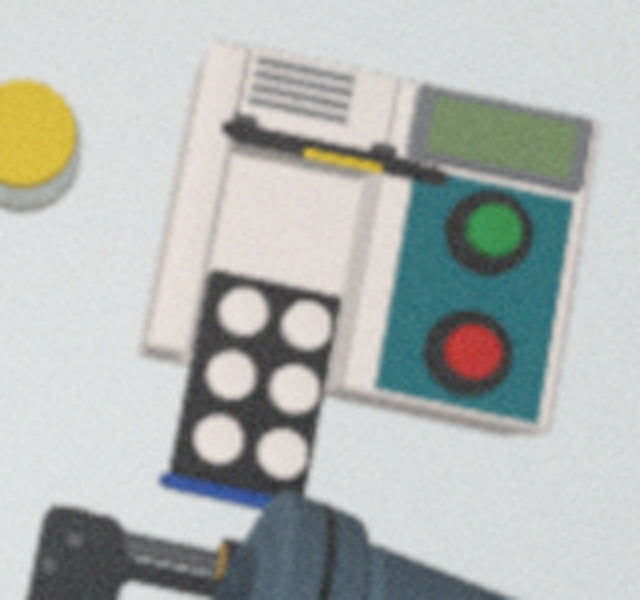

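The hand is lined up with the carriage, clear of the plate. I'll lower it and then push in stages.

```bash
python3 -m inch '[[[0,-2,-50,0,0,0,1],[0,-2,-100,0,0,0,1],[0,-2,-140,0,0,0,1],[0,-2,-168,0,0,0,1],[0,-2,-168,0,0,0,1],[0,-2,-168,0,0,0,1]]]' && python3 -m inch '[[[20,-3.7,0,0,0,0,1],[30,-5.5,0,0,0,0,1],[36,-6.6,0,0,0,0,1],[42,-7.7,0,0,0,0,1],[48,-8.8,0,0,0,0,1],[54,-10,0,0,0,0,1],[60,-11,0,0,0,0,1],[66,-12.2,0,0,0,0,1],[72,-13.3,0,0,0,0,1],[72,-13.3,0,0,0,0,1]]]'
```

```text
time: 2.3
eef_pos: [0.4335, -0.041, 0.0512]
orientation: [-0.0, 0.09, 0.996, 0.0]
contact_force: [0.4, -0.1, -0.2]
grip_width: 0.008
time: 3.3
eef_pos: [0.5068, -0.0556, 0.0506]
orientation: [0.001, 0.091, 0.996, -0.0]
contact_force: [0.8, -0.7, -0.1]
grip_width: 0.008
```

```bash
python3 -m inch '[[[4,-0.7,0,0,0,0,1],[8,-1.5,0,0,0,0,1],[11,-2,0,0,0,0,1],[14,-2.6,0,0,0,0,1],[16,-2.9,0,0,0,0,1]]]'; python3 - <<'E'
from h import *
cv2.imwrite("pics/s2.png",get_image("scene")[:,:,::-1]);cv2.imwrite("pics/t2.png",get_image("top")[:,:,::-1])
s=read_state();print(s["eef_pos"],s["contact_force"])
crop("pics/s2.png","pics/s2c.png",160,190,140,130,4.5)
E
```

```text
time: 3.8
eef_pos: [0.5217, -0.0582, 0.0505]
orientation: [-0.0, 0.091, 0.996, -0.0]
contact_force: [-2.5, -1.4, -0.2]
grip_width: 0.004
[ 0.52203651 -0.05817771  0.0506338 ] [-0.36957549 -0.25119192 -0.19291677]
```

View pics/s2c.png

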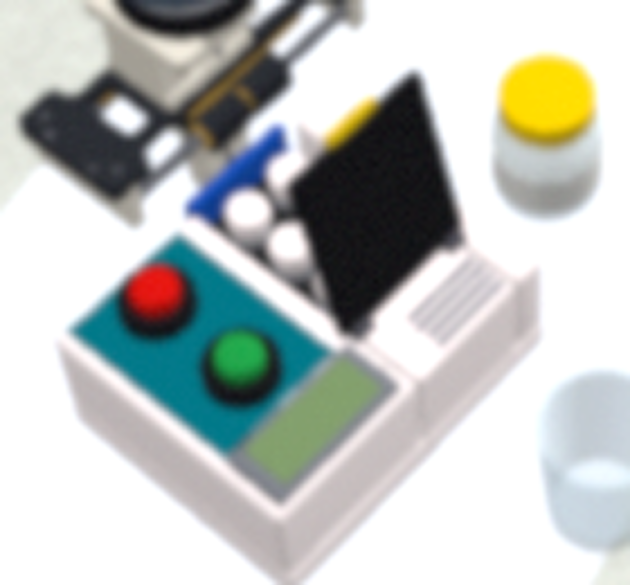

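The carriage is nearly home: the plate is at about (240,170) in the crop, close to the deck's front edge. I'll keep going in small steps until the force shows the hard stop.

```bash
python3 -m inch '[[[1.5,-0.3,0,0,0,0,1],[3,-0.6,0,0,0,0,1],[3,-0.6,0,0,0,0,1]]]';python3 -m inch '[[[1.5,-0.3,0,0,0,0,1],[3,-0.6,0,0,0,0,1],[3,-0.6,0,0,0,0,1]]]'
```

```text
time: 4.2
eef_pos: [0.5235, -0.0585, 0.0507]
orientation: [-0.001, 0.091, 0.996, 0.0]
contact_force: [-5.3, 0.4, 3.6]
grip_width: 0.006
time: 4.5
eef_pos: [0.5235, -0.0584, 0.0506]
orientation: [-0.004, 0.091, 0.996, 0.0]
contact_force: [-14.6, 1.2, 11.9]
grip_width: 0.004
```

The tip has stopped with 15 N of force, consistent with the hard stop. I'll back off, raise the hand and look.

```bash
python3 -m inch '[[[-10,2,0,0,0,0,1],[-40,7.3,0,0,0,0,1],[-60,11,40,0,0,0,1],[-60,11,90,0,0,0,1],[-60,11,140,0,0,0,1],[-60,11,190,0,0,0,1],[-60,11,210,0,0,0,1],[-60,11,210,0,0,0,1]]]'; python3 - <<'E'
from h import *
cv2.imwrite("pics/t3.png",get_image("top")[:,:,::-1]);cv2.imwrite("pics/s3.png",get_image("scene")[:,:,::-1])
crop("pics/t3.png","pics/t3c.png",300,180,140,140,4.2);crop("pics/s3.png","pics/s3c.png",160,190,140,130,4.5)
E
```

```text
time: 5.3
eef_pos: [0.47, -0.0489, 0.2648]
orientation: [0.005, 0.091, 0.996, -0.001]
contact_force: [0.7, 0.8, -0.3]
grip_width: 0.006
```

View pics/t3c.png

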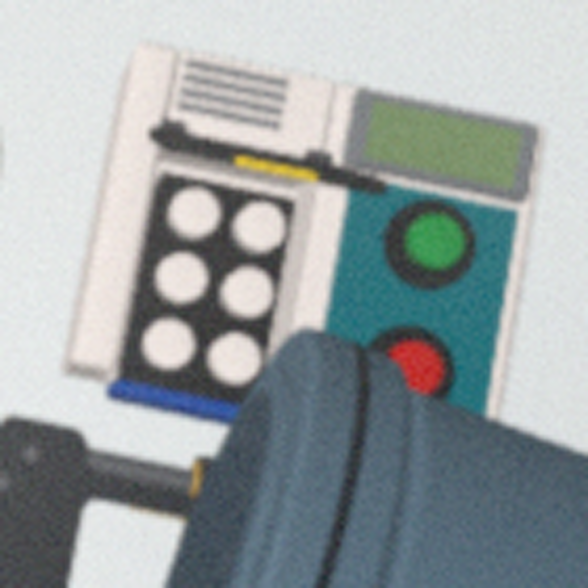

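View pics/s3c.png

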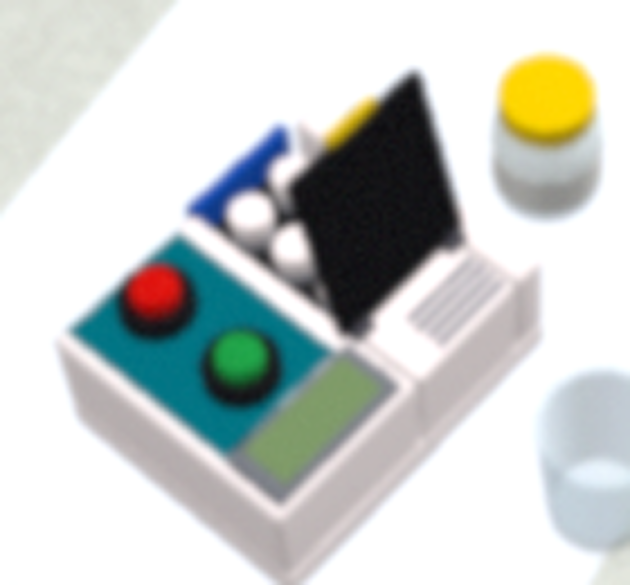

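```bash
python3 - <<'E'
from h import *
p=np.load("p.npy");c,s=np.cos(p[2]),np.sin(p[2])
W=lambda X:[p[0]+c*X[0]-s*X[1],p[1]+s*X[0]+c*X[1],X[2]]
print("pred home",[((P("top",W((-.085,y,.08)))[0]-(300,180))*4.2).round() for y in(.077,.04)])
# lid approach: tip at reader (x,.04)
for X in[(.075,.04,.28),(.065,.04,.15)]: print(np.round(W(X),4))
# corner sweep at r
for a in(1.34,1.1,.85,.6,.4,.2,0):
    r=.085;x=.035-r*np.cos(a)+.0035*np.sin(a)+.0075;z=.089+r*np.sin(a)+.0035*np.cos(a)
    print(a,x.round(4),z.round(4),np.round(W((x,.04,z)),4))
E
```

```text
pred home [array([114., 384.]), array([192., 400.])]
[ 0.6939 -0.0897  0.28  ]
[ 0.684  -0.0879  0.15  ]
1.34 0.0265 0.1725 [ 0.6461 -0.0808  0.1725]
1.1 0.0071 0.1663 [ 0.6271 -0.0773  0.1663]
0.85 -0.011 0.1552 [ 0.6093 -0.074   0.1552]
0.6 -0.0257 0.1399 [ 0.5949 -0.0714  0.1399]
0.4 -0.0344 0.1253 [ 0.5863 -0.0698  0.1253]
0.2 -0.0401 0.1093 [ 0.5807 -0.0687  0.1093]
0 -0.0425 0.0925 [ 0.5783 -0.0683  0.0925]
```

The carriage is home: its plate edge is at (113,388) against a predicted (114,384), within about 2 mm. Next I'll go over the lid and come down behind it.

```bash
python3 -m inch '[[[50,-9,0,0,0,0,1],[100,-18,0,0,0,0,1],[150,-27,0,0,0,0,1],[200,-36,0,0,0,0,1],[224,-41,0,0,0,0,1],[224,-41,0,0,0,0,1],[224,-41,-50,0,0,0,1],[224,-41,-97,0,0,0,1],[224,-41,-97,0,0,0,1],[224,-41,-97,0,0,0,1]]]'; python3 - <<'E'
from h import *
cv2.imwrite("pics/s4.png",get_image("scene")[:,:,::-1])
crop("pics/s4.png","pics/s4c.png",160,170,140,130,4.5)
E
```

```text
time: 6.4
eef_pos: [0.6902, -0.0889, 0.1626]
orientation: [-0.002, 0.091, 0.996, 0.0]
contact_force: [0.5, 0.1, 1.3]
grip_width: 0.002
```

View pics/s4c.png

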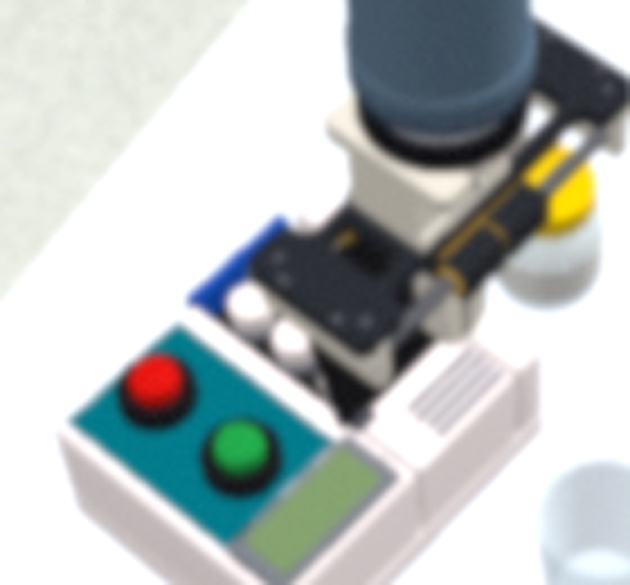

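```bash
python3 -m inch '[[[-20,4,0,0,0,0,1],[-36,7,2,0,0,0,1],[-44,8,2,0,0,0,1],[-54,10,3,0,0,0,1],[-63,11.7,2,0,0,0,1],[-72,13,-3,0,0,0,1],[-81,15,-8,0,0,0,1],[-88,16.5,-15,0,0,0,1],[-95,17.6,-23,0,0,0,1],[-95,17.6,-23,0,0,0,1]]]'; python3 - <<'E'
from h import *
cv2.imwrite("pics/s5.png",get_image("scene")[:,:,::-1])
crop("pics/s5.png","pics/s5c.png",160,170,140,130,4.5)
E
```

```text
time: 7.45
eef_pos: [0.5949, -0.0713, 0.1393]
orientation: [-0.002, 0.091, 0.996, 0.0]
contact_force: [0.3, -0.8, -0.4]
grip_width: 0.003
```

View pics/s5c.png

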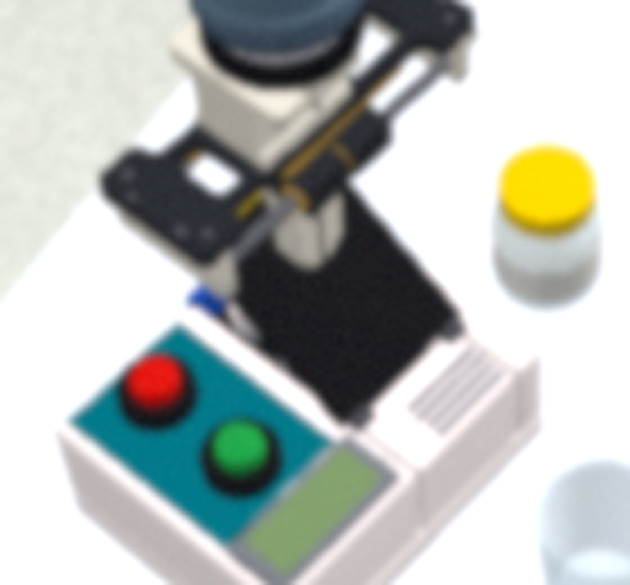

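The lid is swinging down under the fingertips, now at about 0.6 rad. I'll continue until it is shut.

```bash
python3 -m inch '[[[-5,1,-7,0,0,0,1],[-9,1.5,-14.5,0,0,0,1],[-12,2,-22,0,0,0,1],[-14.5,2.5,-30,0,0,0,1],[-16,3,-37,0,0,0,1],[-17,3,-43,0,0,0,1],[-17,3,-46,0,0,0,1],[-17,3,-48,0,0,0,1],[-17,3,-48,0,0,0,1]]]'
```

```text
time: 8.4
eef_pos: [0.5793, -0.0686, 0.0928]
orientation: [-0.0, 0.091, 0.996, 0.0]
contact_force: [-1.0, 0.5, 1.6]
grip_width: 0.004
```

```bash
python3 -m inch '[[[0,0,-2,0,0,0,1],[0,0,-3,0,0,0,1],[0,0,-3,0,0,0,1]]]'
```

```text
time: 8.7
eef_pos: [0.5794, -0.0687, 0.0925]
orientation: [0.0, 0.091, 0.996, -0.0]
contact_force: [-8.0, 2.7, 20.4]
grip_width: 0.005
```

It is shut: the tip stopped at z = 0.0925 with 20 N, and the lid's upper face should be at 92.5 mm. I'll lift off and check.

```bash
python3 -m inch '[[[0,0,20,0,0,0,1],[0,0,65,0,0,0,1],[-30,0,110,0,0,0,1],[-80,0,150,0,0,0,1],[-130,20,160,0,0,0,1],[-160,40,160,0,0,0,1],[-160,40,160,0,0,0,1]]]'; python3 - <<'E'
from h import *
cv2.imwrite("pics/t6.png",get_image("top")[:,:,::-1]);cv2.imwrite("pics/s6.png",get_image("scene")[:,:,::-1])
crop("pics/t6.png","pics/t6c.png",300,180,140,140,4.2);crop("pics/s6.png","pics/s6c.png",160,190,140,130,4.5)
p=np.load("p.npy");c,s=np.cos(p[2]),np.sin(p[2])
W=lambda X:[p[0]+c*X[0]-s*X[1],p[1]+s*X[0]+c*X[1],X[2]]
X=(-.08,.04,.0925);print((P("top",W(X))[0]-(300,180))*4.2,(P("scene",W(X))[0]-(160,190))*4.5)
E
```

```text
time: 9.4
eef_pos: [0.4156, -0.0266, 0.2507]
orientation: [0.0, 0.091, 0.996, 0.0]
contact_force: [0.4, 0.1, -0.4]
grip_width: 0.006
[197.53491081 388.269698  ] [241.22969618 156.06583059]
```

View pics/t6c.png

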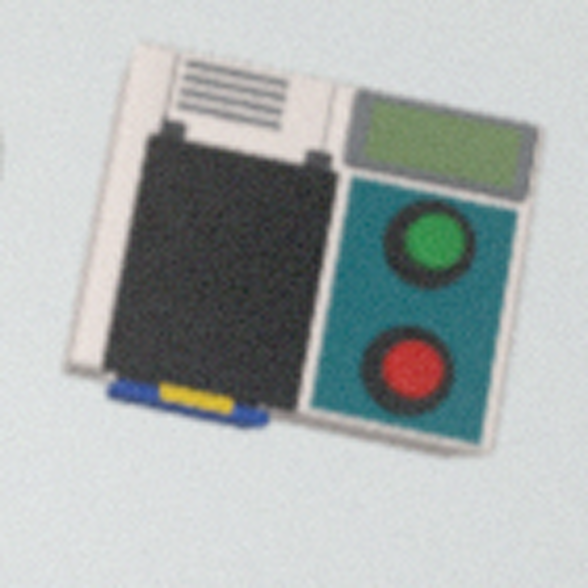

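View pics/s6c.png

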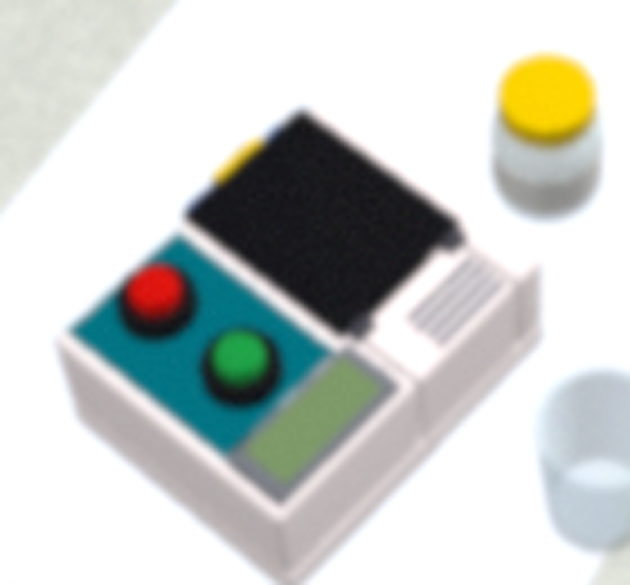

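The lid lies flat and the carriage is home under it. I'll triangulate green from both views.

```bash
python3 - <<'E'
from h import *
def cent(f,n,col):
    i=cv2.imread(f).astype(int);B,G,R=i[...,0],i[...,1],i[...,2]
    m=((G>R*1.8)&(G>B*1.5)&(G>50)) if col=="g" else ((R>G*2.5)&(R>B*2)&(R>70))
    k,l,st,ce=cv2.connectedComponentsWithStats(m.astype(np.uint8));j=1+np.argmax(st[1:,4]);return ce[j],st[j]
for col in "gr":
    out=[]
    for n,f in(("top","pics/t6.png"),("scene","pics/s6.png")):
        ce,st=cent(f,n,col);out.append(ce);print(col,n,ce,st, back(n,ce,.106))
    Ms=[]
    for n in("top","scene"):
        c=calibration(n);Ms.append(c["camera_matrix"]@np.c_[cv2.Rodrigues(c["rvec"])[0],c["tvec"]])
    X=cv2.triangulatePoints(Ms[0],Ms[1],out[0].reshape(2,1),out[1].reshape(2,1));print((X[:3]/X[3]).ravel())
E
```

```text
g top [403.12142857 236.94285714] [397 231  14  13 140] [ 0.61143175 -0.16792948  0.106     ]
g scene [212.6635514  268.72897196] [207 264  12  11 107] [ 0.61226482 -0.17031999  0.106     ]
[ 0.61139679 -0.16892476  0.10326086]
r top [397.89552239 267.30597015] [391 261  14  13 134] [ 0.55287448 -0.1565183   0.106     ]
r scene [194.01030928 253.95876289] [188 249  12  11  97] [ 0.55384523 -0.15866266  0.106     ]
[ 0.55278259 -0.15735161  0.10335838]
```

Green is at (0.612, -0.169), and the 60 mm offset to red checks out. I'll move above it and then down to z of about 0.125.

```bash
python3 -m inch '[[[40,-29,0,0,0,0,1],[80,-58,0,0,0,0,1],[120,-87,0,0,0,0,1],[160,-116,0,0,0,0,1],[196,-142,0,0,0,0,1],[196,-142,0,0,0,0,1],[196,-142,-50,0,0,0,1],[196,-142,-100,0,0,0,1],[196,-142,-126,0,0,0,1],[196,-142,-126,0,0,0,1]]]'; python3 - <<'E'
from h import *
cv2.imwrite("pics/s7.png",get_image("scene")[:,:,::-1]);crop("pics/s7.png","pics/s7c.png",160,190,140,130,4.5);print(read_state()["eef_pos"])
E
```

```text
time: 10.5
eef_pos: [0.6128, -0.1695, 0.1176]
orientation: [-0.005, 0.091, 0.996, 0.002]
contact_force: [0.8, 0.4, -0.8]
grip_width: 0.003
[ 0.61458714 -0.17028417  0.12097515]
```

View pics/s7c.png

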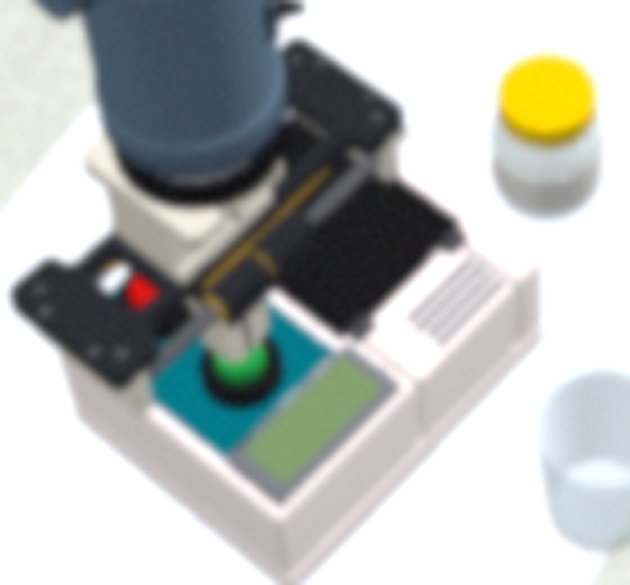

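The tip is centred over green, with nothing near red. I'll settle and then start the press.

```bash
python3 -m inch '[[[0,0,0,0,0,0,1],[0,0,-6,0,0,0,1],[0,0,-12,0,0,0,1],[0,0,-18,0,0,0,1],[0,0,-22,0,0,0,1],[0,0,-22,0,0,0,1]]]'
```

```text
time: 11.15
eef_pos: [0.6163, -0.171, 0.1029]
orientation: [0.001, 0.091, 0.996, -0.0]
contact_force: [-0.2, -0.2, 4.7]
grip_width: 0.004
```

```bash
python3 -m inch '[[[0,0,-2,0,0,0,1],[0,0,-4,0,0,0,1],[0,0,-5,0,0,0,1]]]'
```

```text
time: 11.45
eef_pos: [0.6166, -0.1711, 0.1022]
orientation: [0.002, 0.091, 0.996, -0.001]
contact_force: [-9.5, 3.9, 34.5]
grip_width: 0.005
```

The button has bottomed: the tip is at z = 0.102 and the force is rising steeply. I'll ease off to about 20 N and hold for 1 s.

```bash
python3 -m inch '[[[0,0,2,0,0,0,1],[0,0,2,0,0,0,1],[0,0,2,0,0,0,1],[0,0,2,0,0,0,1],[0,0,2,0,0,0,1],[0,0,2,0,0,0,1],[0,0,2,0,0,0,1],[0,0,2,0,0,0,1]]]'
```

```text
time: 12.25
eef_pos: [0.6164, -0.1711, 0.1024]
orientation: [0.002, 0.091, 0.996, -0.001]
contact_force: [-4.8, 2.5, 18.4]
grip_width: 0.005
```

```bash
python3 -m inch '[[[0,0,2,0,0,0,1],[0,0,20,0,0,0,1],[0,0,65,0,0,0,1],[0,0,110,0,0,0,1],[-50,20,150,0,0,0,1],[-100,40,160,0,0,0,1],[-150,80,160,0,0,0,1],[-200,120,160,0,0,0,1],[-200,140,160,0,0,0,1],[-200,140,160,0,0,0,1]]]'; python3 - <<'E'
from h import *
cv2.imwrite("pics/t8.png",get_image("top")[:,:,::-1]);cv2.imwrite("pics/s8.png",get_image("scene")[:,:,::-1])
crop("pics/t8.png","pics/t8c.png",270,130,220,190,3.2);crop("pics/s8.png","pics/s8c.png",110,190,210,170,3.5)
a=cv2.imread("pics/t6.png").astype(int)[130:320,270:490];b=cv2.imread("pics/t8.png").astype(int)[130:320,270:490];d=cv2.GaussianBlur(np.abs(a-b).max(2).astype(np.float32),(3,3),0);print(d.max(),(d>25).sum())
s=read_state();print(s["eef_pos"],s["contact_force"],s["time"])
E
```

```text
time: 13.25
eef_pos: [0.4121, -0.0276, 0.2588]
orientation: [-0.0, 0.09, 0.996, 0.001]
contact_force: [-0.4, -1.4, -0.1]
grip_width: 0.004
8.75 0
[ 0.41482586 -0.02962713  0.25918856] [-0.05617718  0.04984042 -0.44047618] 13.35
```

View pics/t8c.png

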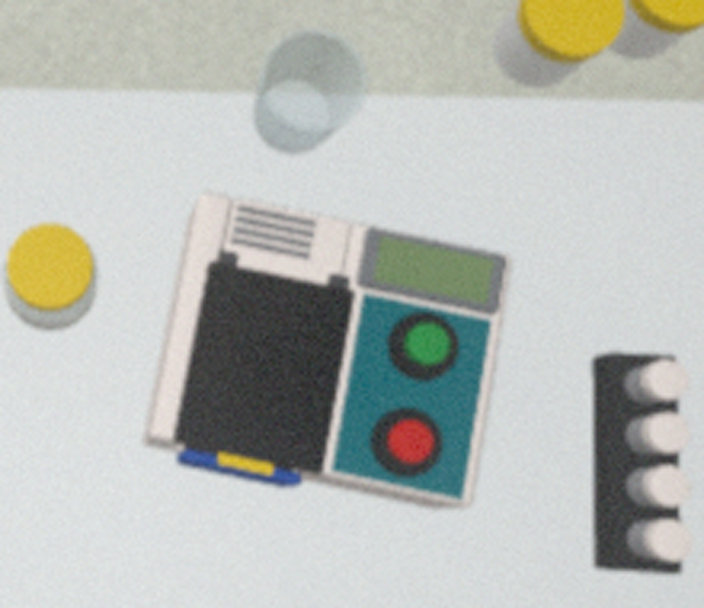

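View pics/s8c.png

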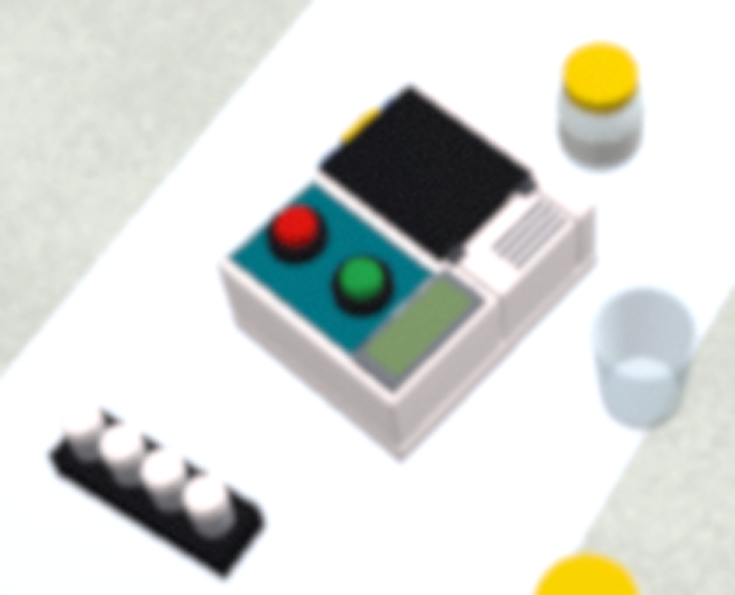

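Lid shut, carriage home, both buttons up and the bystanders unmoved: there is no pixel change against the picture taken before the press. Handing in.

```bash
python3 -c "
from bench import *
print(close_job())"
```

```text
the job is handed in; nothing more can be done
None
```

The vial reader job is done and handed in at about 13.4 s of the 51 s allowed; `close_job()` gives no verdict, so what follows rests on my own checks.

- **Carriage:** I pushed it in until it met the hard stop (tip stopped dead at about 15 N). Its plate then lay within about 2 mm of the predicted home position in the top picture, with the lid still open.
- **Lid:** I swung it down from behind until the tip stopped at z = 92.5 mm with 20 N, which matches the stated height of the shut lid's upper face. Pictures showed it flat.
- **Green button:** I pressed it until it bottomed, with the tip at z of about 102 mm and the force reaching 34 N. I held it down for roughly 0.9 s at 18 N or more, then let go. The tip was about 4 mm off the cap's centre, still well on the cap.
- **At the end:** the last top picture showed no change from the one taken before the press. The lid was shut, both buttons were up, and the jar, rack and beaker were standing in place. The arm was clear, with contact force near zero. The red button was not touched.

The reader's fitted pose had residuals of up to about 2 pixels (3–4 mm). For the button I used its triangulated position instead; that put the cap top about 3–5 mm lower than the stated 108 mm, so I judged the press by force rather than by that height.

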